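# Fill the disc tube to its mark

## Task

Stack the two thick wooden discs in the clear tube, one lying flat on the other, so that the top of the stack comes level with the dark line round the tube. Leave the thin disc where it lies.

Things in the scene. Friction and masses are not known exactly. Their poses are not given: they have to be found in the camera images.
- tube_mark (a point): The clear plastic tube for game discs: upright, open at the top, outside diameter 76 mm, inside diameter 68 mm, glued on a round wooden foot (diameter 100 mm, 8 mm thick) that is fixed to the sideboard. This point lies on the tube's axis at the height of the thin dark line that runs round the tube, 60 mm above the sideboard; z points up. The tube's inner floor is 52 mm below this point, its rim 10 mm above it. The tube is empty at the start.
- disc_a_mid (a point): Centre (half-way up) of one of two equal thick discs of pale wood, diameter 50 mm, 26 mm thick, about 35 g, lying flat and loose on the sideboard; z is the disc's axis. Two of them stacked are 52 mm high.
- disc_b_mid (a point): Centre (half-way up) of the other thick disc of pale wood, diameter 50 mm, 26 mm thick, the same as the first; z is the disc's axis.
- disc_thin_mid (a point): Centre (half-way up) of the thin disc of the same pale wood, diameter 50 mm but only 12 mm thick, lying flat on the sideboard among the thick ones. It is not needed and stays where it is.
Not all that is in view belongs to the job. What is shaped like the part that bears disc_a_mid but green, turquoise or yellow is not meant.

How it is judged:
At the end, for the whole second after the job is handed in: Both thick discs are at rest inside the tube, one on the other in either order, each flat to within 10 degrees, within 15 mm of the tube's axis and within 6 mm of its stacked height, so that the stack's top is level with the line to within 6 mm; the thin disc is within 30 mm of where it lay (((horizontal distance between each of disc_a_mid, disc_b_mid and tube_mark below 0.015 m and z of disc_a_mid in the frame of tube_mark between -0.045 and -0.033 m and angle between the z axis of each of disc_a_mid, disc_b_mid and the z axis of tube_mark, either way round below 0.17 rad and linear speed of each of disc_a, disc_b below 0.02 m/s and z of disc_b_mid in the frame of tube_mark between -0.019 and -0.007 m) or (horizontal distance between each of disc_b_mid, disc_a_mid and tube_mark below 0.015 m and z of disc_b_mid in the frame of tube_mark between -0.045 and -0.033 m and angle between the z axis of each of disc_b_mid, disc_a_mid and the z axis of tube_mark, either way round below 0.17 rad and linear speed of each of disc_b, disc_a below 0.02 m/s and z of disc_a_mid in the frame of tube_mark between -0.019 and -0.007 m)) and distance of disc_thin_mid from where it was at the start of the episode below 0.03 m); the robot touches nothing.
It fails at once if the thin disc is moved more than 30 mm from where it lay (distance of disc_thin_mid from where it was at the start of the episode above 0.03 m).
It also fails if it takes over 54 s, if anything falls off the work surface, if the arm or the gripper's body presses on something with over 40 N, if the wrist force passes 120 N, or if a joint passes its speed limit or range.

## Robot

A 7-joint arm with a two-finger parallel gripper is mounted at the origin on the work surface. World frame = base frame: x ahead of the robot, y to its left, z up, the work surface at z = 0. Lengths are in m, angles in rad, forces in N, time in s.
With the tool pointing down it reaches from about 0.425 to 0.875 m from the base axis. Payload 8.4 kg.
Tool frame: the origin (TCP) lies at the very end of the fingers, on their centre line; the grasp point (between the pads) lies 19 mm behind it; z points along the fingers, y is the line along which they close (so a half turn about z gives the same grasp; the last joint's range is limited). The gripper opens to 85 mm and grips with 20 to 120 N. Pads are 22 mm wide; open, the fingers measure 114 mm over their backs; the gripper's body (76 mm by 85 mm) begins 54 mm behind the grasp point. The pads swing forward as they close: fully open they stand 13 mm farther back than shut.
Start: joints at [1.245, 0.333, 0.04, 1.465, -0.013, 1.343, -0.059], TCP at [0.146, -0.633, 0.231] pointing down, gripper open.
Joint ranges: [-2.58, 2.58], [-0.38, 2.09], [-1.3, 1.39], [0.25, 2.4], [-1.5, 4.64], [0.08, 2.09], [-2.65, 2.65]. Speed limits (rad/s): [2.22, 2.22, 2.79, 2.79, 3.14, 3.14, 3.14].

## Interface

Orientations are given as [roll, pitch, yaw] about the fixed x, y, z axes, in that order (R = Rz(yaw) Ry(pitch) Rx(roll)).
In Python, from bench import arm, optics, spotter gives the robot as it stands.
- The arm moves only by the tool move_arm, never from a script. Its argument "increments" is a list of rows, each an object of numbers: "dx", "dy", "dz": the shift along the tool's x, y, z in mm; "rx", "ry", "rz": the turn, a rotation vector about the tool's x, y, z in degrees. A call has exactly 8 rows; each row shifts and turns the commanded pose from where the row before left it, along the tool's axes as they then stand; what a row does not reach is not made up. A row lasts 1/10 s, in which the tool goes at most 50 mm and 8.59 degrees, less where a joint would pass 70% of its speed; a pose out of reach is approached as far as the arm can. A call is refused whole if a number of a shift passes 50 or a number of a turn 8.59, either way. A call with a gripper value outside its range is refused whole. "grip" is the opening, from -1 (shut) to 1 (fully open), so that 0 is half open, set as the call begins (left out, the last holds). The fingers move at their own pace and stop on an object; "newtons" is the grip in N (left out, the last holds). Time passes only in rows, so rows that do not move let the fingers close, or fill a call up. It gives the time, the measured TCP pose, the force, the opening and the grip force at its end, in the units of the state.
- arm.read_state(): the state, without advancing time (a new reading comes with each control period).
- optics.grab_frame(name): name is "scene" or "side" or "wrist"; returns a dict with "color" (400x640x3 uint8, red, green, blue), "camera_matrix" (3x3 intrinsics, pixels), "dist_coeffs" ([k1, k2, p1, p2, k3] as OpenCV has them; the pictures are not rectified), "rvec" (rotation vector, rad) and "tvec" (3), from world to camera coordinates, as OpenCV has them; the wrist camera has in their place "mount" (4x4, takes a point from camera to tool coordinates, whose origin is the TCP and whose axes are the flange's). Camera axes: x right, y down, z forward; pixel columns grow to the right and rows downward; lengths in m; the calibration is good to about 2 mm. A picture is of the moment at which its call begins: read the wrist's pose just before it. There is no depth.
- arm.close_job(): hands the job in; it is judged then, once.
Trained networks look in the newest picture that a camera, given by its name, has taken for a name from the list of things; names that differ only in an ending like _2 or _b are one class to them, and where a whole thing is asked for, a point or a joint stands for the part that bears it (a point fixed in the world has none). Each returns a list of dicts, best first, with "confidence" (0 to 1); they miss things now and then, are a little off and sometimes report something else, mostly with a low value. They report only what shows in the picture. A call takes as long as a camera call. They do not tell look-alikes from the thing itself.
- spotter.boxes_of(camera, label): "position" ([column, row] in pixels, amid what is visible of it).
The state is a dict: "time_s": time; "q": joint angles; "qvel": joint speeds; "tau": joint torques, N m; "eef_pos": TCP position; "orientation": TCP orientation; "wrist_force": force on the tool from outside, world axes, zero at the start; "moment": the same for the moment, N m; "opening": finger opening in m; "finger_force": force on a finger pad.
Only numpy, scipy, OpenCV 4.12 (cv2) and the standard library are available. Lean on these libraries where they do the work, as an engineer would, in place of code of your own. Each camera call takes 0.05 s, during which the arm holds its last target. There are 200 camera calls.

## Working session

There is one attempt and no reset: what is moved stays moved. The work goes in short steps, Python scripts to look and compute and a tool call to move; the robot and the scene stay as the last step left them, time stands still between calls to the robot, and variables do not carry over. Pictures are saved under pics/ and viewed, at most 10 in all, crops included, and the job is handed in when it is done.

Besides the shell and the picture viewer there is one more tool, called after "Request:" as name([rows], argument=value, ...), one row to a line, values as JSON. move_arm: Moves the arm, as the interface text tells. Its arguments: {"type":"object","properties":{"increments":{"type":"array","items":{"type":"object","properties":{"dx":{"type":"number"},"dy":{"type":"number"},"dz":{"type":"number"},"rx":{"type":"number"},"ry":{"type":"number"},"rz":{"type":"number"}}}},"grip":{"type":"number"},"newtons":{"type":"number"}},"required":["increments"]}

```bash
mkdir -p pics
cat > h.py <<'E'
import numpy as np, cv2
from scipy.spatial.transform import Rotation as R
from bench import arm, optics, spotter
def ray(f,uv,st=None):
    p=cv2.undistortPoints(np.array([[uv]],float),f["camera_matrix"],np.array(f["dist_coeffs"],float))[0,0]
    d=np.array([p[0],p[1],1.])
    if "rvec" in f:
        M=cv2.Rodrigues(np.array(f["rvec"],float))[0]; return -M.T@np.array(f["tvec"]).ravel(), M.T@d
    T=np.eye(4);T[:3,:3]=R.from_euler('xyz',st["orientation"]).as_matrix();T[:3,3]=st["eef_pos"]
    T=T@np.array(f["mount"]); return T[:3,3],T[:3,:3]@d
def atz(f,uv,z,st=None):
    o,d=ray(f,uv,st); return o+d*(z-o[2])/d[2]
E
python3 - <<'E'
from h import *
st=arm.read_state(); print(st)
ims=[]
for c in ["scene","side","wrist"]:
    f=optics.grab_frame(c); cv2.imwrite(f"pics/{c}0.png",f["color"][:,:,::-1])
    for l in ["disc_a_mid","disc_thin_mid","tube_mark"]:
        for b in spotter.boxes_of(c,l): print(c,l,np.round(b["position"]),round(b["confidence"],2),np.round(atz(f,b["position"],.026 if l!="tube_mark" else .06,st),3))
E
```

```text
{'time_s': 0.0, 'q': array([ 1.2447807 ,  0.33387012,  0.03984548,  1.46629175, -0.01339912,
        1.34332163, -0.05846227]), 'qvel': array([5.97735131e-04, 9.15822415e-04, 8.06592026e-05, 2.50949057e-04,
       9.60798665e-04, 8.94989223e-04, 9.57232386e-04]), 'tau': array([-3.69839199e-04, -6.58548975e+01,  1.36490978e+00, -4.05556619e+01,
        1.66646589e-02,  1.23015919e-02, -6.85488385e-05]), 'eef_pos': array([ 0.14605042, -0.63289302,  0.23043723]), 'orientation': array([-3.13997054e+00,  1.00302983e-04,  2.26862906e-01]), 'wrist_force': array([-0.82430949, -0.83883174, -0.25344802]), 'moment': array([ 0.02796659,  0.03634135, -0.03814021]), 'finger_force': 0.0, 'opening': 0.08534603082518179}
scene disc_a_mid [296. 178.] 0.91 [0.388 0.065 0.026]
scene disc_a_mid [341. 230.] 0.82 [ 0.58  -0.016  0.026]
scene disc_a_mid [258. 192.] 0.78 [ 0.36  -0.032  0.026]
scene disc_a_mid [270. 212.] 0.6 [ 0.431 -0.065  0.026]
scene disc_a_mid [314. 199.] 0.58 [0.472 0.03  0.026]
scene disc_a_mid [392. 230.] 0.49 [0.659 0.049 0.026]
scene disc_thin_mid [393. 228.] 0.66 [0.656 0.055 0.026]
scene tube_mark [260. 280.] 0.71 [ 0.576 -0.226  0.06 ]
side disc_a_mid [238. 218.] 0.94 [0.367 0.062 0.026]
side disc_a_mid [283. 224.] 0.81 [0.461 0.018 0.026]
side disc_a_mid [274. 254.] 0.7 [ 0.423 -0.071  0.026]
side disc_a_mid [337. 228.] 0.67 [ 0.571 -0.021  0.026]
side disc_a_mid [234. 255.] 0.56 [ 0.344 -0.055  0.026]
side disc_thin_mid [355. 206.] 0.61 [0.635 0.045 0.026]
side tube_mark [352. 289.] 0.66 [ 0.536 -0.228  0.06 ]
```

Run:
```python
import cv2
a=cv2.imread("pics/scene0.png")[150:330,210:450];b=cv2.imread("pics/side0.png")[170:350,200:440]
cv2.imwrite("pics/c0.png",cv2.hconcat([cv2.resize(cv2.resize(x,None,fx=1,fy=1),(400,300),interpolation=cv2.INTER_CUBIC) for x in (a,b)]))
```

```text
(no output)
```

View pics/scene0.png

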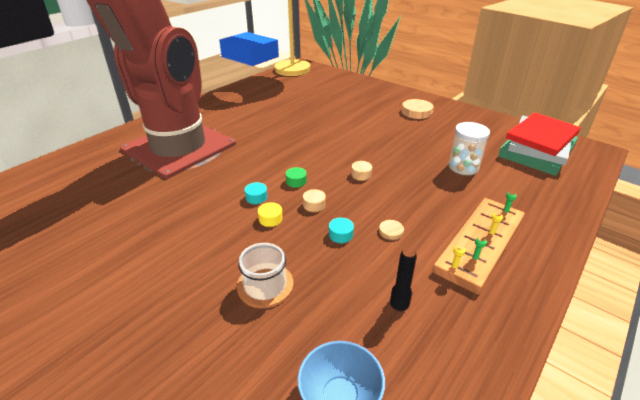

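View pics/c0.png

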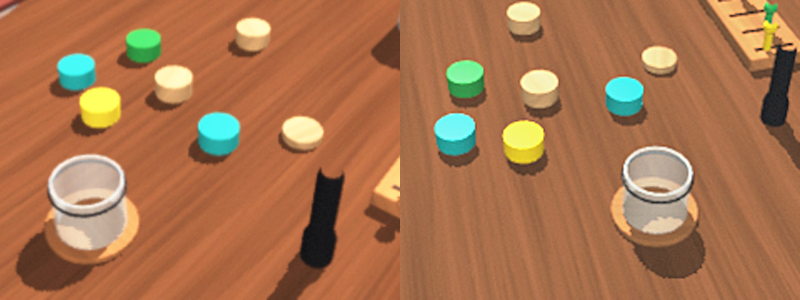

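Run:
```python
from h import *
for n,s,d,z in [("d1",(314,200),(284,223),.015),("d2",(362,171),(274,181),.015),("thin",(392,230),(355,206),.007)]:
    fs=optics.grab_frame("scene");fd=optics.grab_frame("side")
    out=[]
    for f,uv in((fs,s),(fd,d)):
        hsv=cv2.cvtColor(f["color"],cv2.COLOR_RGB2HSV)
        m=((hsv[...,2]>130)&(hsv[...,1]<150)).astype(np.uint8)
        nn,lab,stt,cen=cv2.connectedComponentsWithStats(m)
        i=lab[uv[1],uv[0]]; x,y,w,h,a=stt[i]; c=(x+w/2-.5,y+h/2-.5)
        out.append(atz(f,c,z)); print(n,x,y,w,h,a,np.round(out[-1],4))
    oa,ob=[ray(f,uv) for f,uv in ((fs,s),(fd,d))]
for nm,(a,b) in {"rim":((262,254),(352,269))}.items():
    print("tube rim center approx", atz(fs,(262.5,256),.07),atz(fd,(354,266),.07))
```

```text
d1 303 189 23 24 470 [0.4668 0.0359 0.015 ]
d1 0 0 640 400 213694 [0.5655 0.0997 0.015 ]
d2 351 160 22 21 375 [0.4763 0.2049 0.015 ]
d2 0 0 640 400 213746 [0.5655 0.0997 0.015 ]
thin 379 219 25 21 423 [0.6448 0.0702 0.007 ]
thin 0 0 640 400 213710 [0.5685 0.1099 0.007 ]
tube rim center approx [ 0.54790874 -0.1926012   0.07      ] [ 0.55398959 -0.18343107  0.07      ]
```

Request:
move_arm([
  {"dx":31,"dy":-21.4},
  {"dx":31,"dy":-21.4},
  {"dx":31,"dy":-21.4},
  {"dx":31,"dy":-21.4},
  {"dx":31,"dy":-21.4},
  {"dx":31,"dy":-21.4},
  {"dx":31,"dy":-21.4},
  {"dx":31,"dy":-21.4},
], grip=1)

```text
schema error: expected keys dx, dy, dz, rx, ry, rz
```

Request:
move_arm([
  {"dx":31,"dy":-21.4},
  {"dx":31,"dy":-21.4},
  {"dx":31,"dy":-21.4},
  {"dx":31,"dy":-21.4},
  {"dx":31,"dy":-21.4},
  {"dx":31,"dy":-21.4},
  {"dx":31,"dy":-21.4},
  {},
])

```text
schema error: expected keys dx, dy, dz, rx, ry, rz
```

Run:
```python
from h import *
st=arm.read_state(); f=optics.grab_frame("wrist"); cv2.imwrite("pics/w1.png",f["color"][:,:,::-1]); print(st["eef_pos"],st["orientation"],st["time_s"]); print(np.round(f["mount"],3))
for l in ["disc_a_mid","disc_thin_mid","tube_mark"]:
    for b in spotter.boxes_of("wrist",l): print(l,np.round(b["position"]),round(b["confidence"],2),np.round(atz(f,b["position"],.026 if l!="tube_mark" else .06,st),3))
```

```text
[ 0.14613267 -0.63333397  0.23131079] [-3.14156495e+00 -1.30019338e-05  2.26788330e-01] 0.9
[[-0.001 -0.961 -0.278  0.072]
 [ 1.    -0.001 -0.     0.   ]
 [-0.    -0.278  0.961 -0.142]
 [ 0.     0.     0.     1.   ]]
```

View pics/w1.png

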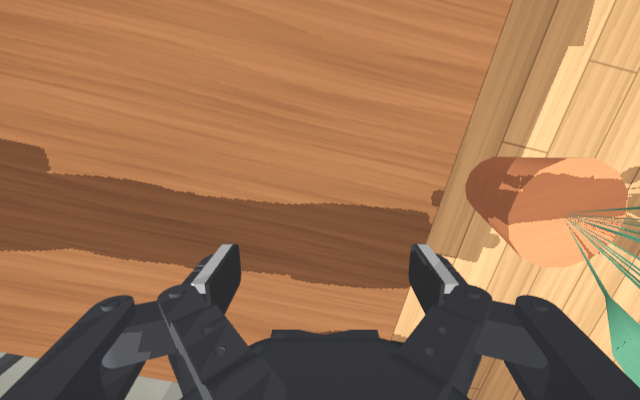

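The rows need all six keys; the arm has not moved (the picture shows only the open fingers over bare tabletop).

Request:
move_arm([
  {"dx":31,"dy":-21.4,"dz":0,"rx":0,"ry":0,"rz":0},
  {"dx":31,"dy":-21.4,"dz":0,"rx":0,"ry":0,"rz":0},
  {"dx":31,"dy":-21.4,"dz":0,"rx":0,"ry":0,"rz":0},
  {"dx":31,"dy":-21.4,"dz":0,"rx":0,"ry":0,"rz":0},
  {"dx":31,"dy":-21.4,"dz":0,"rx":0,"ry":0,"rz":0},
  {"dx":31,"dy":-21.4,"dz":0,"rx":0,"ry":0,"rz":0},
  {"dx":31,"dy":-21.4,"dz":0,"rx":0,"ry":0,"rz":0},
  {"dx":31,"dy":-21.4,"dz":0,"rx":0,"ry":0,"rz":0},
], grip=1)

```text
time_s: 1.9
eef_pos: [0.3502, -0.4095, 0.2315]
orientation: [3.141, -0.0, 0.227]
wrist_force: [1.1, -0.4, 0.4]
opening: 0.0851
finger_force: 0.0
```

Request:
move_arm([
  {"dx":31,"dy":-21.4,"dz":0,"rx":0,"ry":0,"rz":0},
  {"dx":31,"dy":-21.4,"dz":0,"rx":0,"ry":0,"rz":0},
  {"dx":31,"dy":-21.4,"dz":0,"rx":0,"ry":0,"rz":0},
  {"dx":31,"dy":-21.4,"dz":0,"rx":0,"ry":0,"rz":0},
  {"dx":31,"dy":-21.4,"dz":0,"rx":0,"ry":0,"rz":0},
  {"dx":0,"dy":0,"dz":0,"rx":0,"ry":0,"rz":0},
  {"dx":0,"dy":0,"dz":0,"rx":0,"ry":0,"rz":0},
  {"dx":0,"dy":0,"dz":0,"rx":0,"ry":0,"rz":0},
])

```text
time_s: 2.7
eef_pos: [0.4756, -0.2727, 0.2313]
orientation: [3.141, 0.0, 0.225]
wrist_force: [0.3, -0.2, -0.2]
opening: 0.0853
finger_force: 0.0
```

```bash
cat > look.py <<'E'
import sys
from h import *
st=arm.read_state(); f=optics.grab_frame("wrist"); cv2.imwrite(f"pics/{sys.argv[1]}.png",f["color"][:,:,::-1]); print(st["eef_pos"],st["orientation"],st["time_s"])
for l in ["disc_a_mid","disc_thin_mid","tube_mark"]:
    for b in spotter.boxes_of("wrist",l): print(l,np.round(b["position"]),round(b["confidence"],2),np.round(atz(f,b["position"],.02 if l!="tube_mark" else .06,st),3))
E
python3 look.py w2
```

```text
[ 0.47559476 -0.27266929  0.23131194] [3.14124378e+00 4.36721947e-04 2.25428173e-01] 2.7
disc_a_mid [112.  40.] 0.89 [ 0.571 -0.009  0.02 ]
disc_a_mid [122. 224.] 0.86 [ 0.35  -0.027  0.02 ]
disc_a_mid [152. 174.] 0.83 [ 0.427 -0.061  0.02 ]
disc_a_mid [ 71. 127.] 0.8 [0.463 0.036 0.02 ]
disc_a_mid [ 42. 188.] 0.72 [0.378 0.074 0.02 ]
tube_mark [278.  92.] 0.56 [ 0.556 -0.205  0.06 ]
```

View pics/w2.png

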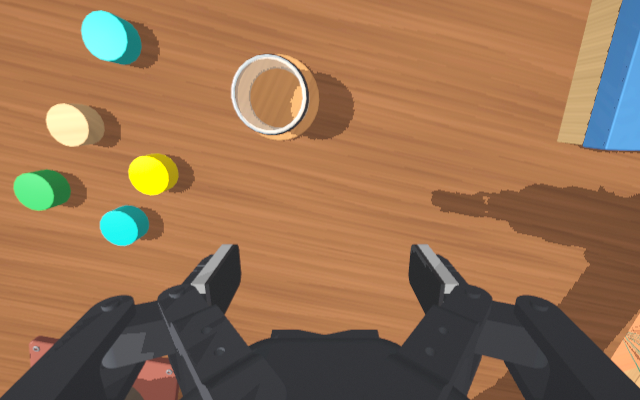

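The wrist picture shows the tube's rim around (270, 94) and one thick pale disc at (75, 125); yellow (153, 174), green (40, 190) and turquoise (108, 38 and 122, 226) are the look-alikes.

Run:
```python
from h import *
st=arm.read_state(); f=optics.grab_frame("wrist"); im=f["color"]
g=im.min(axis=2); m=(g>165).astype(np.uint8); m[:, :200]=0; m[:,350:]=0; m[160:]=0; m[:40]=0
c=max(cv2.findContours(m,cv2.RETR_EXTERNAL,cv2.CHAIN_APPROX_NONE)[0],key=len)
e=cv2.fitEllipse(c); print(e, atz(f,e[0],.07,st))
cp=np.array([atz(f,p[0].astype(float),.07,st)[:2] for p in c]); print("circle",cv2.minEnclosingCircle(cp.astype(np.float32)))
hsv=cv2.cvtColor(im,cv2.COLOR_RGB2HSV); m=((hsv[...,2]>190)&(hsv[...,1]<115)).astype(np.uint8); m[:,130:]=0;m[:90]=0;m[160:]=0
c=max(cv2.findContours(m,cv2.RETR_EXTERNAL,cv2.CHAIN_APPROX_NONE)[0],key=len); print(cv2.boundingRect(c))
cp=np.array([atz(f,p[0].astype(float),.026,st)[:2] for p in c]); print("d1",cv2.minEnclosingCircle(cp.astype(np.float32)), atz(f,cv2.fitEllipse(c)[0],.026,st))
```

```text
((268.1943054199219, 93.87085723876953), (73.21746063232422, 79.47811126708984), 157.6266632080078) [ 0.55225961 -0.19738867  0.07      ]
circle ((0.5509352087974548, -0.19765602052211761), 0.03776007890701294)
(46, 104, 43, 43)
d1 ((0.46606627106666565, 0.03672229126095772), 0.025183893740177155) [0.46649437 0.03652902 0.026     ]
```

Request:
move_arm([
  {"dx":7.5,"dy":-38,"dz":10,"rx":0,"ry":0,"rz":0},
  {"dx":7.5,"dy":-38,"dz":10,"rx":0,"ry":0,"rz":0},
  {"dx":7.5,"dy":-38,"dz":10,"rx":0,"ry":0,"rz":0},
  {"dx":7.5,"dy":-38,"dz":10,"rx":0,"ry":0,"rz":0},
  {"dx":7.5,"dy":-38,"dz":10,"rx":0,"ry":0,"rz":0},
  {"dx":7.5,"dy":-38,"dz":10,"rx":0,"ry":0,"rz":0},
  {"dx":7.5,"dy":-38,"dz":10,"rx":0,"ry":0,"rz":0},
  {"dx":7.5,"dy":-38,"dz":10,"rx":0,"ry":0,"rz":0},
])

```text
time_s: 3.75
eef_pos: [0.4662, 0.0391, 0.1512]
orientation: [3.141, -0.001, 0.226]
wrist_force: [1.1, 0.0, 0.1]
opening: 0.0855
finger_force: 0.0
```

```bash
cat > disc.py <<'E'
from h import *
st=arm.read_state(); f=optics.grab_frame("wrist"); im=f["color"]; cv2.imwrite(f"pics/w_{st['time_s']:.1f}.png",im[:,:,::-1])
print(st["eef_pos"],st["orientation"],st["time_s"])
hsv=cv2.cvtColor(im,cv2.COLOR_RGB2HSV); m=((hsv[...,2]>190)&(hsv[...,1]<115)).astype(np.uint8)
for c in cv2.findContours(m,cv2.RETR_EXTERNAL,cv2.CHAIN_APPROX_NONE)[0]:
    if len(c)<60: continue
    cp=np.array([atz(f,p[0].astype(float),.026,st)[:2] for p in c]).astype(np.float32)
    p,r=cv2.minEnclosingCircle(cp); d=R.from_euler('xyz',st["orientation"]).inv().apply(np.r_[p,.026]-st["eef_pos"])*1e3
    print(cv2.boundingRect(c),np.round(p,4),round(r,4),"tool mm",np.round(d,1))
E
python3 disc.py
```

```text
[0.46621465 0.03913074 0.15123143] [ 3.14116055e+00 -7.08928554e-04  2.25896683e-01] 3.75
(301, 164, 51, 53) [0.4673 0.0381] 0.0265 tool mm [  0.7   1.2 125.2]
(581, 123, 59, 91) [ 0.5483 -0.2366] 0.0461 tool mm [ 18.2 287.  125.4]
(535, 119, 83, 75) [ 0.5546 -0.1838] 0.0409 tool mm [ 36.1 237.  125.4]
(126, 115, 54, 55) [0.4764 0.2039] 0.025 tool mm [  46.8 -158.3  125.2]
(313, 0, 46, 13) [0.6249 0.0661] 0.0184 tool mm [160.6   9.2 125.3]
```

Request:
move_arm([
  {"dx":0.7,"dy":1.2,"dz":25,"rx":0,"ry":0,"rz":0},
  {"dx":0,"dy":0,"dz":30,"rx":0,"ry":0,"rz":0},
  {"dx":0,"dy":0,"dz":30,"rx":0,"ry":0,"rz":0},
  {"dx":0,"dy":0,"dz":28,"rx":0,"ry":0,"rz":0},
  {"dx":0,"dy":0,"dz":20,"rx":0,"ry":0,"rz":0},
  {"dx":0,"dy":0,"dz":10,"rx":0,"ry":0,"rz":0},
  {"dx":0,"dy":0,"dz":0,"rx":0,"ry":0,"rz":0},
  {"dx":0,"dy":0,"dz":0,"rx":0,"ry":0,"rz":0},
])

```text
time_s: 4.6
eef_pos: [0.4679, 0.037, 0.0091]
orientation: [3.141, -0.001, 0.227]
wrist_force: [-1.5, -0.8, -0.4]
opening: 0.0856
finger_force: 0.0
```

Request:
move_arm([
  {"dx":0,"dy":0,"dz":0,"rx":0,"ry":0,"rz":0},
  {"dx":0,"dy":0,"dz":0,"rx":0,"ry":0,"rz":0},
  {"dx":0,"dy":0,"dz":0,"rx":0,"ry":0,"rz":0},
  {"dx":0,"dy":0,"dz":0,"rx":0,"ry":0,"rz":0},
  {"dx":0,"dy":0,"dz":0,"rx":0,"ry":0,"rz":0},
  {"dx":0,"dy":0,"dz":0,"rx":0,"ry":0,"rz":0},
  {"dx":0,"dy":0,"dz":0,"rx":0,"ry":0,"rz":0},
  {"dx":0,"dy":0,"dz":0,"rx":0,"ry":0,"rz":0},
], grip=-1, newtons=30)

```text
time_s: 5.4
eef_pos: [0.4679, 0.037, 0.0093]
orientation: [3.141, -0.001, 0.227]
wrist_force: [-3.0, -0.5, 8.4]
opening: 0.0489
finger_force: 29.8
```

Request:
move_arm([
  {"dx":0,"dy":0,"dz":-15,"rx":0,"ry":0,"rz":0},
  {"dx":0,"dy":0,"dz":-35,"rx":0,"ry":0,"rz":0},
  {"dx":0,"dy":0,"dz":-40,"rx":0,"ry":0,"rz":0},
  {"dx":0,"dy":0,"dz":-30,"rx":0,"ry":0,"rz":0},
  {"dx":3.6,"dy":31,"dz":0,"rx":0,"ry":0,"rz":0},
  {"dx":3.6,"dy":31,"dz":0,"rx":0,"ry":0,"rz":0},
  {"dx":3.6,"dy":31,"dz":0,"rx":0,"ry":0,"rz":0},
  {"dx":3.6,"dy":31,"dz":0,"rx":0,"ry":0,"rz":0},
])

```text
time_s: 6.2
eef_pos: [0.5096, -0.0818, 0.1289]
orientation: [3.141, -0.001, 0.227]
wrist_force: [0.7, -0.6, -1.0]
opening: 0.0486
finger_force: 31.5
```

Request:
move_arm([
  {"dx":3.6,"dy":31,"dz":0,"rx":0,"ry":0,"rz":0},
  {"dx":3.6,"dy":31,"dz":0,"rx":0,"ry":0,"rz":0},
  {"dx":3.6,"dy":31,"dz":0,"rx":0,"ry":0,"rz":0},
  {"dx":3.6,"dy":30,"dz":0,"rx":0,"ry":0,"rz":0},
  {"dx":0,"dy":0,"dz":0,"rx":0,"ry":0,"rz":0},
  {"dx":0,"dy":0,"dz":0,"rx":0,"ry":0,"rz":0},
  {"dx":0,"dy":0,"dz":0,"rx":0,"ry":0,"rz":0},
  {"dx":0,"dy":0,"dz":0,"rx":0,"ry":0,"rz":0},
])

```text
time_s: 7.0
eef_pos: [0.5509, -0.1959, 0.1285]
orientation: [-3.141, -0.0, 0.228]
wrist_force: [0.1, 0.4, -0.3]
opening: 0.0486
finger_force: 31.5
```

```bash
cat > tri.py <<'E'
from h import *
import sys
a=[]
for c in ("scene","side","wrist"):
    f=optics.grab_frame(c); a.append(f["color"])
s=cv2.resize(a[0][200:320,190:350],(400,300),interpolation=cv2.INTER_CUBIC)
d=cv2.resize(a[1][210:330,270:430],(400,300),interpolation=cv2.INTER_CUBIC)
w=cv2.resize(a[2],(400,250))
o=np.zeros((550,800,3),np.uint8);o[:300,:400]=s;o[:300,400:]=d;o[300:,:400]=w
cv2.imwrite(f"pics/{sys.argv[1]}.png",o[:,:,::-1]); print(arm.read_state()["eef_pos"])
E
python3 tri.py t1
```

```text
[ 0.55093736 -0.19644409  0.12853362]
```

View pics/t1.png

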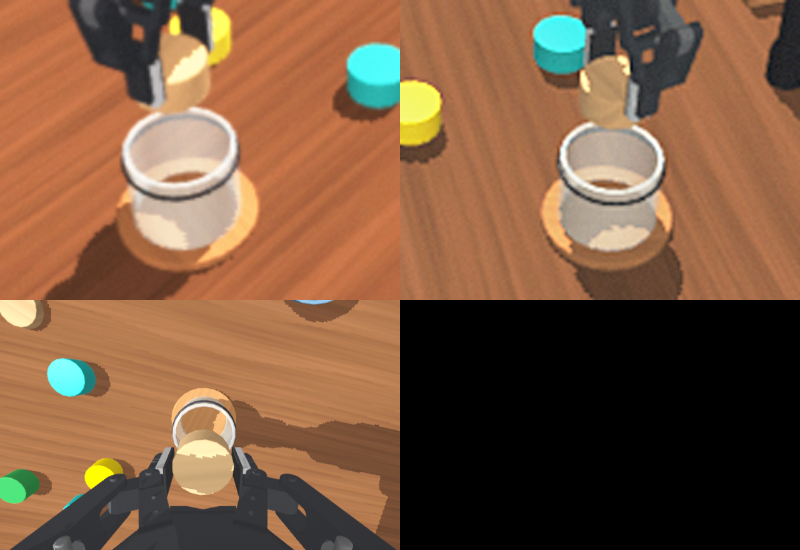

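Run:
```python
from h import *
a=optics.grab_frame("wrist")["color"][200:330,240:410]; b=optics.grab_frame("side")["color"][220:270,320:385]
cv2.imwrite("pics/z1.png",cv2.hconcat([cv2.resize(x,(400,306),interpolation=cv2.INTER_CUBIC) for x in (a,b)])[:,:,::-1])
```

```text
(no output)
```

View pics/z1.png

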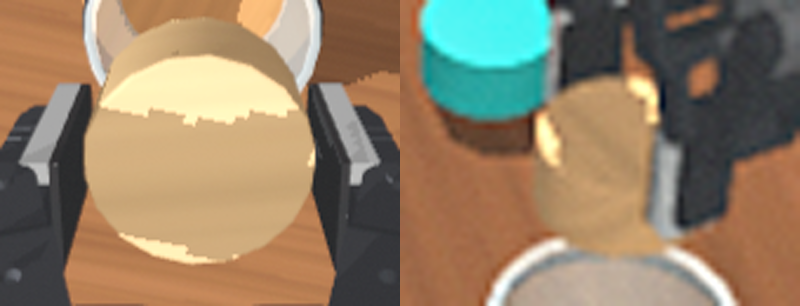

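The disc hangs level between the pads, above the tube (tilt of the face consistent with the camera angle). Lowering to just above the rim and releasing.

Request:
move_arm([
  {"dx":0.8,"dy":1,"dz":15,"rx":0,"ry":0,"rz":0},
  {"dx":0,"dy":0,"dz":20,"rx":0,"ry":0,"rz":0},
  {"dx":0,"dy":0,"dz":12,"rx":0,"ry":0,"rz":0},
  {"dx":0,"dy":0,"dz":7,"rx":0,"ry":0,"rz":0},
  {"dx":0,"dy":0,"dz":1,"rx":0,"ry":0,"rz":0},
  {"dx":0,"dy":0,"dz":0,"rx":0,"ry":0,"rz":0},
  {"dx":0,"dy":0,"dz":0,"rx":0,"ry":0,"rz":0},
  {"dx":0,"dy":0,"dz":0,"rx":0,"ry":0,"rz":0},
])

```text
time_s: 8.05
eef_pos: [0.5524, -0.1981, 0.074]
orientation: [3.141, -0.001, 0.227]
wrist_force: [0.1, -0.1, -0.5]
opening: 0.0486
finger_force: 31.5
```

Request:
move_arm([
  {"dx":0,"dy":0,"dz":0,"rx":0,"ry":0,"rz":0},
  {"dx":0,"dy":0,"dz":0,"rx":0,"ry":0,"rz":0},
  {"dx":0,"dy":0,"dz":0,"rx":0,"ry":0,"rz":0},
  {"dx":0,"dy":0,"dz":0,"rx":0,"ry":0,"rz":0},
  {"dx":0,"dy":0,"dz":0,"rx":0,"ry":0,"rz":0},
  {"dx":0,"dy":0,"dz":-10,"rx":0,"ry":0,"rz":0},
  {"dx":0,"dy":0,"dz":-30,"rx":0,"ry":0,"rz":0},
  {"dx":0,"dy":0,"dz":-30,"rx":0,"ry":0,"rz":0},
], grip=1)

```text
time_s: 8.85
eef_pos: [0.5516, -0.1977, 0.1444]
orientation: [-3.141, 0.001, 0.227]
wrist_force: [0.9, -0.7, 1.0]
opening: 0.0853
finger_force: 0.0
```

```bash
python3 tri.py t2
```

```text
[ 0.55348852 -0.19831185  0.14627586]
```

View pics/t2.png

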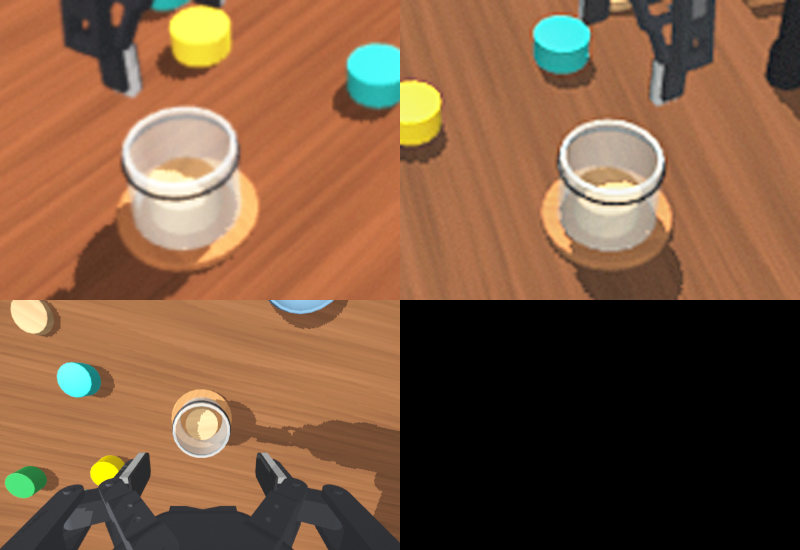

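The first disc lies flat in the tube. Now the second thick disc, at about (0.476, 0.204).

Request:
move_arm([
  {"dx":1.4,"dy":-34,"dz":0,"rx":0,"ry":0,"rz":0},
  {"dx":1.4,"dy":-34,"dz":0,"rx":0,"ry":0,"rz":0},
  {"dx":1.4,"dy":-34,"dz":0,"rx":0,"ry":0,"rz":0},
  {"dx":1.4,"dy":-34,"dz":0,"rx":0,"ry":0,"rz":0},
  {"dx":1.4,"dy":-34,"dz":0,"rx":0,"ry":0,"rz":0},
  {"dx":1.4,"dy":-34,"dz":0,"rx":0,"ry":0,"rz":0},
  {"dx":1.4,"dy":-34,"dz":0,"rx":0,"ry":0,"rz":0},
  {"dx":1.4,"dy":-34,"dz":0,"rx":0,"ry":0,"rz":0},
])

```text
time_s: 9.8
eef_pos: [0.5008, 0.0708, 0.1428]
orientation: [-3.142, 0.001, 0.227]
wrist_force: [0.5, 0.0, 0.0]
opening: 0.0853
finger_force: 0.0
```

Request:
move_arm([
  {"dx":1.4,"dy":-34,"dz":0,"rx":0,"ry":0,"rz":0},
  {"dx":1.4,"dy":-34,"dz":0,"rx":0,"ry":0,"rz":0},
  {"dx":1.4,"dy":-34,"dz":0,"rx":0,"ry":0,"rz":0},
  {"dx":1.4,"dy":-34,"dz":0,"rx":0,"ry":0,"rz":0},
  {"dx":0,"dy":0,"dz":0,"rx":0,"ry":0,"rz":0},
  {"dx":0,"dy":0,"dz":0,"rx":0,"ry":0,"rz":0},
  {"dx":0,"dy":0,"dz":0,"rx":0,"ry":0,"rz":0},
  {"dx":0,"dy":0,"dz":0,"rx":0,"ry":0,"rz":0},
])

```text
time_s: 10.6
eef_pos: [0.4769, 0.2021, 0.1431]
orientation: [3.141, 0.0, 0.225]
wrist_force: [-0.6, -0.9, -0.1]
opening: 0.0853
finger_force: 0.0
```

```bash
python3 disc.py
```

```text
[0.47685321 0.20205325 0.14307875] [3.14119386e+00 4.60189584e-04 2.24765271e-01] 10.6
(296, 164, 52, 55) [0.4779 0.2054] 0.0266 tool mm [  1.8  -3.1 117.1]
(484, 5, 65, 64) [0.6386 0.0791] 0.026 tool mm [130.4 155.9 117.1]
```

Request:
move_arm([
  {"dx":1.2,"dy":-2.8,"dz":23,"rx":0,"ry":0,"rz":0},
  {"dx":0,"dy":0,"dz":30,"rx":0,"ry":0,"rz":0},
  {"dx":0,"dy":0,"dz":30,"rx":0,"ry":0,"rz":0},
  {"dx":0,"dy":0,"dz":28,"rx":0,"ry":0,"rz":0},
  {"dx":0,"dy":0,"dz":15,"rx":0,"ry":0,"rz":0},
  {"dx":0,"dy":0,"dz":7,"rx":0,"ry":0,"rz":0},
  {"dx":0,"dy":0,"dz":0,"rx":0,"ry":0,"rz":0},
  {"dx":0,"dy":0,"dz":0,"rx":0,"ry":0,"rz":0},
])

```text
time_s: 11.45
eef_pos: [0.4779, 0.2067, 0.0114]
orientation: [-3.141, -0.002, 0.227]
wrist_force: [-0.8, -0.2, 1.6]
opening: 0.085
finger_force: 0.0
```

Request:
move_arm([
  {"dx":0,"dy":0,"dz":0,"rx":0,"ry":0,"rz":0},
  {"dx":0,"dy":0,"dz":0,"rx":0,"ry":0,"rz":0},
  {"dx":0,"dy":0,"dz":0,"rx":0,"ry":0,"rz":0},
  {"dx":0,"dy":0,"dz":0,"rx":0,"ry":0,"rz":0},
  {"dx":0,"dy":0,"dz":0,"rx":0,"ry":0,"rz":0},
  {"dx":0,"dy":0,"dz":0,"rx":0,"ry":0,"rz":0},
  {"dx":0,"dy":0,"dz":0,"rx":0,"ry":0,"rz":0},
  {"dx":0,"dy":0,"dz":0,"rx":0,"ry":0,"rz":0},
], grip=-1, newtons=30)

```text
time_s: 12.25
eef_pos: [0.4776, 0.2065, 0.0113]
orientation: [3.141, -0.001, 0.227]
wrist_force: [-2.0, -2.1, 8.4]
opening: 0.0485
finger_force: 29.8
```

Request:
move_arm([
  {"dx":0,"dy":0,"dz":-15,"rx":0,"ry":0,"rz":0},
  {"dx":0,"dy":0,"dz":-35,"rx":0,"ry":0,"rz":0},
  {"dx":0,"dy":0,"dz":-40,"rx":0,"ry":0,"rz":0},
  {"dx":0,"dy":0,"dz":-30,"rx":0,"ry":0,"rz":0},
  {"dx":-1.6,"dy":34.2,"dz":0,"rx":0,"ry":0,"rz":0},
  {"dx":-1.6,"dy":34.2,"dz":0,"rx":0,"ry":0,"rz":0},
  {"dx":-1.6,"dy":34.2,"dz":0,"rx":0,"ry":0,"rz":0},
  {"dx":-1.6,"dy":34.2,"dz":0,"rx":0,"ry":0,"rz":0},
])

```text
time_s: 13.05
eef_pos: [0.5018, 0.0706, 0.1316]
orientation: [3.141, -0.001, 0.227]
wrist_force: [0.5, 0.9, -0.5]
opening: 0.0488
finger_force: 31.4
```

Request:
move_arm([
  {"dx":-1.6,"dy":34.2,"dz":0,"rx":0,"ry":0,"rz":0},
  {"dx":-1.6,"dy":34.2,"dz":0,"rx":0,"ry":0,"rz":0},
  {"dx":-1.6,"dy":34.2,"dz":0,"rx":0,"ry":0,"rz":0},
  {"dx":-1.6,"dy":34.2,"dz":0,"rx":0,"ry":0,"rz":0},
  {"dx":-1.6,"dy":34.2,"dz":0,"rx":0,"ry":0,"rz":0},
  {"dx":-1.6,"dy":34.2,"dz":0,"rx":0,"ry":0,"rz":0},
  {"dx":-1.6,"dy":34.2,"dz":0,"rx":0,"ry":0,"rz":0},
  {"dx":-1.6,"dy":34.2,"dz":0,"rx":0,"ry":0,"rz":0},
])

```text
time_s: 13.85
eef_pos: [0.5509, -0.199, 0.1316]
orientation: [3.141, -0.001, 0.227]
wrist_force: [0.4, 1.3, 0.3]
opening: 0.0486
finger_force: 31.4
```

Run:
```python
from h import *
optics.grab_frame("scene");optics.grab_frame("scene")
f=optics.grab_frame("wrist"); cv2.imwrite("pics/z2.png",f["color"][180:350,200:440][:,:,::-1])
print(arm.read_state()["eef_pos"])
```

```text
[ 0.55049774 -0.20040477  0.13108242]
```

View pics/z2.png

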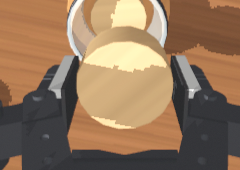

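The disc (125, 82 in the crop) hangs level. Correcting 2 mm, lowering, releasing.

Request:
move_arm([
  {"dx":1.7,"dy":-2.2,"dz":15,"rx":0,"ry":0,"rz":0},
  {"dx":0,"dy":0,"dz":20,"rx":0,"ry":0,"rz":0},
  {"dx":0,"dy":0,"dz":14,"rx":0,"ry":0,"rz":0},
  {"dx":0,"dy":0,"dz":7,"rx":0,"ry":0,"rz":0},
  {"dx":0,"dy":0,"dz":2,"rx":0,"ry":0,"rz":0},
  {"dx":0,"dy":0,"dz":0,"rx":0,"ry":0,"rz":0},
  {"dx":0,"dy":0,"dz":0,"rx":0,"ry":0,"rz":0},
  {"dx":0,"dy":0,"dz":0,"rx":0,"ry":0,"rz":0},
])

```text
time_s: 14.8
eef_pos: [0.5523, -0.1954, 0.073]
orientation: [3.141, -0.001, 0.227]
wrist_force: [0.6, -0.6, 0.0]
opening: 0.0489
finger_force: 31.4
```

Request:
move_arm([
  {"dx":0,"dy":0,"dz":0,"rx":0,"ry":0,"rz":0},
  {"dx":0,"dy":0,"dz":0,"rx":0,"ry":0,"rz":0},
  {"dx":0,"dy":0,"dz":0,"rx":0,"ry":0,"rz":0},
  {"dx":0,"dy":0,"dz":0,"rx":0,"ry":0,"rz":0},
  {"dx":0,"dy":0,"dz":0,"rx":0,"ry":0,"rz":0},
  {"dx":0,"dy":0,"dz":-10,"rx":0,"ry":0,"rz":0},
  {"dx":0,"dy":0,"dz":-30,"rx":0,"ry":0,"rz":0},
  {"dx":0,"dy":0,"dz":-30,"rx":0,"ry":0,"rz":0},
], grip=1)

```text
time_s: 15.6
eef_pos: [0.5515, -0.1951, 0.1434]
orientation: [-3.141, 0.001, 0.227]
wrist_force: [1.0, 0.3, 0.5]
opening: 0.0852
finger_force: 0.0
```

```bash
python3 tri.py t3
```

```text
[ 0.55339589 -0.19562629  0.14525579]
```

View pics/t3.png

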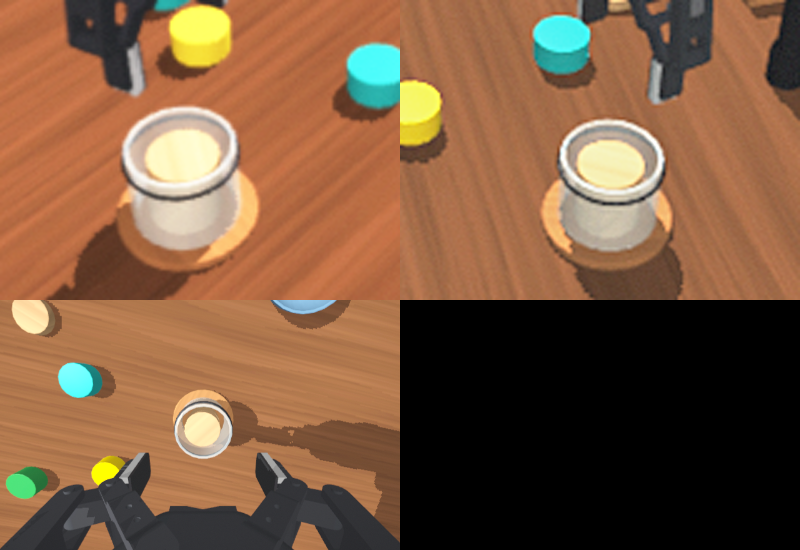

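Both discs lie flat and centred in the tube, with the stack's top level with the dark line. The gripper is clear of everything.

```bash
python3 -c "
from bench import arm, optics
for _ in range(8): optics.grab_frame('scene')
print(arm.close_job())"
```

```text
the job is handed in; nothing more can be done
None
```

I stacked the two thick discs flat in the tube with the top of the stack at the dark line, left the thin disc untouched, and handed the job in at about 16 s; the hand-in gave no verdict.

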